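# Lock the shaft of a strap cutter

## Task

Lock the strap cutter's shaft: with a fingertip against one of its pegs, turn the slotted disc until its slot lines up with the locking bar, then push the bar by its tail through the slot until it stops fully home in the keeper on the other side. Nothing needs gripping: slide the bar, never lift it out of its guide, and leave the things standing about where they are.

Things in the scene. Friction and masses are not known exactly. Their poses are not given: they have to be found in the camera images.
- cutter: Strap cutter, a fixed bench machine: grey base 525 x 170 mm (x from -275 to 250 mm) with a flat dark steel top 45 mm above the table. Origin: on the disc's axis, at table height. Its x axis (level) is the direction in which the bar is pushed; z is up. At its far end, x = 145 to 235 mm, a roller head rises to 141 mm above the table.
- guide (a point): Middle of the floor of the bar's guide, on the cutter's top, 164 mm before the disc's axis. Two brass rails 196 mm long along the cutter's x (from 262 to 66 mm before the axis), 12 mm wide and 10 mm high, with an open-topped channel 19 mm wide between them in which the bar lies.
- keeper (a point): Foot of the keeper's inner end wall, on the cutter's top, 80 mm past the disc's axis: it stops the bar's nose. The keeper is a brass staple from 66 to 100 mm past the axis, 47 mm wide, its top 71 mm above the table, with an opening 23 mm wide and 21 mm high for the bar.
- disc (a joint): Angle of the slotted disc about the vertical (rad), positive anticlockwise from above. At 0 its slot lies along the cutter's x axis, in line with the bar; half a turn either way (+-3.14) is just as good. It turns freely either way past any angle it needs, with a stiff friction of about 0.12 N m, and stays where it is left.
- disc_center (a point): Centre of the disc's top face, 66 mm above the table; x along the slot, turning with the disc. Disc: steel, 120 mm diameter, 20 mm thick, lying flat, cut right across by a straight slot 22 mm wide with 4 mm bevels at both mouths, so that it is two half-moons with a dark slot between them.
- peg_a (a point): Top centre of one of the two upright round pegs on the disc, 14 mm diameter, standing 26 mm above the disc's face (top 92 mm above the table), 45 mm from the axis, on the disc's own +y side, square to the slot.
- peg_b (a point): Top centre of the other peg, the same, on the disc's own -y side.
- bar_nose (a point): Centre of the nose end face of the locking bar, 9 mm above the cutter's top; x points from tail to nose. The bar is loose: steel, 165 mm long, 16 mm wide, 18 mm high, about 0.4 kg, its last 14 mm tapering to 6 mm wide. It starts with its nose 70 to 90 mm short of the disc's axis. Fully home, the nose is 80 mm past the axis.
- bar_tab (a point): Centre of the pushing face of the upright tab at the bar's tail, 30 mm above the cutter's top and 165 mm behind the nose. The tab is 24 mm wide and 12 mm thick and rises from 13 to 46 mm above the cutter's top (58 to 91 mm above the table); its rear face is flush with the bar's tail end. Fully home, it is 85 mm short of the axis.
- wax_tin_mid (a point): Bystander: middle of a round tin, 40 mm diameter, 30 mm high, standing on the cutter's top beside the guide.
- awl_grip (a point): Bystander: grip of an awl with a wooden handle, 140 mm long, lying on the cutter's top on the other side of the guide.
- spool_mid (a point): Bystander: middle of an upright thread spool, 52 mm diameter, 60 mm high, on the table beside the cutter.
- dye_bottle_mid (a point): Bystander: middle of a brown bottle, 48 mm diameter, 110 mm high, on the table beside the cutter.
- eyelet_jar_mid (a point): Bystander: middle of a pale jar with a metal lid, 60 mm diameter, 70 mm high, on the table beside the cutter.
- strap_die_mid (a point): Bystander: middle of a dark steel ring die, 64 mm diameter, 30 mm high, on the table beside the cutter.
- bar: The locking bar as a whole; origin under its middle, 82.5 mm from nose and tail; x points to the nose.

How it is judged:
On the way:
1. the slot is in line with the bar while the bar's nose is still outside the disc (angle between the x axis of disc_center and the x axis of cutter, either way round below 0.2 rad and x of bar_nose in the frame of cutter below -0.05 m), for 0.2 s.
At the end, for the whole second after the job is handed in: The bar lies flat and at rest through the slot, its nose in the keeper within 6 mm of the end stop and 6 mm of the centre line, and the slot is within 0.1 rad of the bar's line (either way round) (angle between the x axis of disc_center and the x axis of cutter, either way round below 0.1 rad and x of bar_nose in the frame of cutter above 0.074 m and y of bar_nose in the frame of cutter between -0.006 and 0.006 m and z of bar_nose in the frame of cutter below 0.06 m and z of bar_tab in the frame of cutter below 0.082 m and linear speed of bar below 0.01 m/s); the robot touches nothing.
It fails at once if the bar is lifted: nose or tail more than 12 mm above where it slides (z of bar_nose in the frame of cutter above 0.066 m or z of bar_tab in the frame of cutter above 0.087 m).
It fails at once if a bystander is moved more than 30 mm (distance of any of wax_tin_mid, awl_grip, spool_mid, dye_bottle_mid, eyelet_jar_mid, strap_die_mid from where it was at the start of the episode above 0.03 m).
It also fails if it takes over 51 s, if anything falls off the work surface, if the arm or the gripper's body presses on something with over 40 N, if the wrist force passes 120 N, or if a joint passes its speed limit or range.

## Robot

A 6-joint arm with a two-finger parallel gripper is mounted at the origin on the work surface. World frame = base frame: x ahead of the robot, y to its left, z up, the work surface at z = 0. Lengths are in m, angles in rad, forces in N, time in s.
With the tool pointing down it reaches from about 0.275 to 0.775 m from the base axis. Payload 14.6 kg.
Tool frame: the origin (TCP) lies at the very end of the fingers, on their centre line; the grasp point (between the pads) lies 19 mm behind it (robot.tcp_to_grasp is the distance from the TCP to the grasp point, in m); z points along the fingers, y is the line along which they close (so a half turn about z gives the same grasp; the last joint's range is limited). The gripper opens to 85 mm and grips with 20 to 120 N. Pads are 22 mm wide; open, the fingers measure 114 mm over their backs; the gripper's body (76 mm by 85 mm) begins 54 mm behind the grasp point. The pads swing forward as they close: fully open they stand 13 mm farther back than shut.
Start: joints at [-1.293, 0.263, -0.048, 1.259, 0, 1.415], TCP at [0.22, -0.477, 0.231] pointing down, gripper open.
Joint ranges: [-2.65, 2.65], [-0.89, 1.7], [-1.18, 1.37], [-2.13, 2.11], [-1.35, 1.29], [-3.14, 3.14]. Speed limits (rad/s): [1.89, 1.89, 2.57, 2.79, 3.14, 3.14].

## Interface

Orientations are given as a unit quaternion [x, y, z, w].
In Python, from cell import robot gives the robot as it stands. The module is installed in compiled form; this text tells all that it offers. Calls block until the motion is done:
- robot.move_ptp(position, orientation): joint-space move of the TCP to a pose.
- robot.move_linear(position, vel=0.15, rot=None): straight line of the TCP; rot=None keeps the orientation; vel is the mean speed in m/s.
- robot.movej(angles): joint-space move.
- robot.gripper_open() and robot.grasp(): open the fingers fully, or close them until they stop; the grip force is fixed at half the most.
- robot.hold(seconds).
- robot.ik(position, orientation): joint angles nearest the present ones, or None.
- robot.read_state(): the state.
- robot.capture(name): name is "scene" or "top"; returns a dict with "pixels" (420x560x3 uint8, red, green, blue), "fx", "fy", "cx", "cy" (pixels), "R" (3x3) and "t" (3): a world point X has camera coordinates R X + t. Camera axes: x right, y down, z forward; pixel columns grow to the right and rows downward; lengths in m; the calibration is good to about 2 mm. A picture is of the moment at which its call begins. There is no depth.
A pose or a line that the arm cannot do raises robot.Unreachable and nothing moves.
- robot.close_job(): hands the job in; it is judged then, once.
The state is a dict: "clock": time; "joint_pos": joint angles; "qvel": joint speeds; "joint_efforts": joint torques, N m; "tcp_pos": TCP position; "eef_rot": TCP orientation; "wrist_force": force on the tool from outside, world axes, zero at the start; "torque": the same for the moment, N m; "grip_width": opening from 0.0 (shut) to 1.0 (fully open); "finger_force": force on a finger pad.
Only numpy, scipy, OpenCV 4.12 (cv2) and the standard library are available. Lean on these libraries where they do the work, as an engineer would, in place of code of your own. Each camera call takes 0.05 s, during which the arm holds its last target. There are 200 camera calls.

## Working session

There is one attempt and no reset: what is moved stays moved. The work goes in short steps, each a Python script; the robot and the scene stay as the last script left them, time stands still between calls to the robot, and variables do not carry over. Pictures are saved under pics/ and viewed, at most 10 in all, crops included, and the job is handed in when it is done.

```bash
mkdir -p pics; python3 - <<'E'
from cell import robot
import cv2,pickle
for n in("scene","top"):
    c=robot.capture(n); pickle.dump(c,open(n+'.pkl','wb'))
    cv2.imwrite(f'pics/{n}0.png',c["pixels"][...,::-1]); print(n,c["fx"],c["cx"],c["cy"],c["R"],c["t"])
print(robot.read_state())
E
```

```text
scene 453.23390745634555 281.6543850384014 198.8762245524935 [[-0.43855564  0.8985575  -0.01622899]
 [ 0.6312505   0.29513813 -0.7172282 ]
 [-0.63968098 -0.32478903 -0.69664936]] [ 0.16010862 -0.32224426  1.28403394]
top 410.9599048937251 286.8129922046777 211.4969297037343 [[-0.00103934 -0.99992717 -0.01202392]
 [-0.99545386  0.00217969 -0.09522004]
 [ 0.09523931  0.01187029 -0.99538363]] [0.09301787 0.54954587 0.96290502]
{'clock': 0.1, 'joint_pos': array([-1.29327937e+00,  2.63437358e-01, -4.88546373e-02,  1.25941523e+00,
        7.04905679e-06,  1.41546277e+00]), 'qvel': array([ 0.00122751, -0.00035301,  0.00222453,  0.00195692,  0.00124917,
        0.00062767]), 'joint_efforts': array([ 4.58860915e-03, -6.38578677e+01,  3.85061646e+01,  1.00829231e-02,
       -1.33272315e-04, -2.21870215e-05]), 'tcp_pos': array([ 0.22012908, -0.47634915,  0.23089967]), 'eef_rot': array([ 9.76671226e-01,  2.14739630e-01, -2.42888244e-05, -4.54813360e-04]), 'wrist_force': array([-0.1421768 ,  0.07556763,  0.65522004]), 'torque': array([ 0.0202737 , -0.07437789, -0.06223406]), 'finger_force': 0.0, 'grip_width': 1.0048495737112395}
```

View pics/scene0.png

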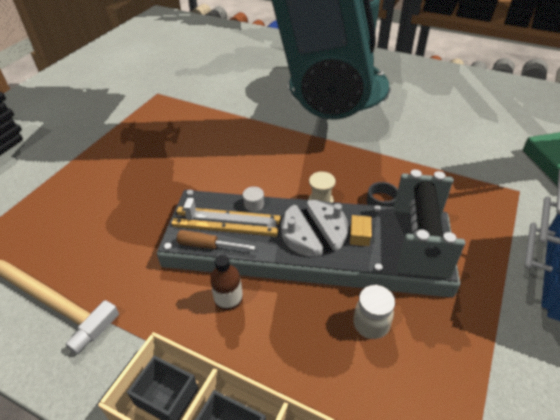

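View pics/top0.png

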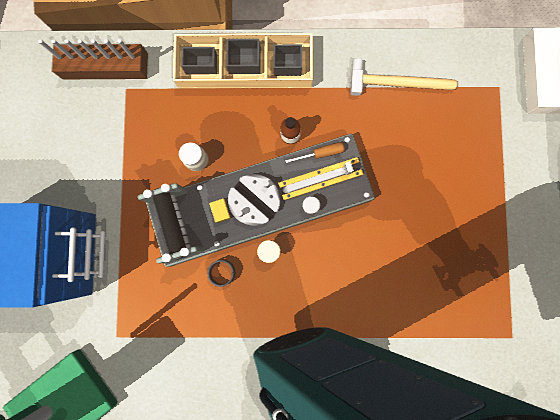

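The scene view shows the cutter with the bar at its left (tail tab near (188,208)), the disc near (314,227) and the keeper near (361,230). In the top view the disc is near (254,199), the keeper at (219,210), the guide spans (283,190) to (358,162), and the slot runs diagonally. I'll enlarge both.

```bash
python3 - <<'E'
import cv2
a=cv2.imread('pics/top0.png')[130:240,190:380]; cv2.imwrite('pics/topc.png',cv2.resize(a,None,fx=4,fy=4,interpolation=cv2.INTER_CUBIC))
a=cv2.imread('pics/scene0.png')[170:280,165:385]; cv2.imwrite('pics/scenec.png',cv2.resize(a,None,fx=3.6,fy=3.6,interpolation=cv2.INTER_CUBIC))
E
```

```text
(no output)
```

View pics/topc.png

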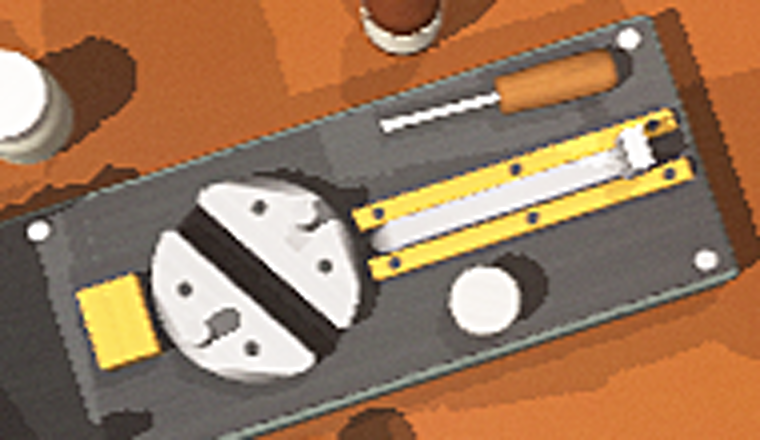

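View pics/scenec.png

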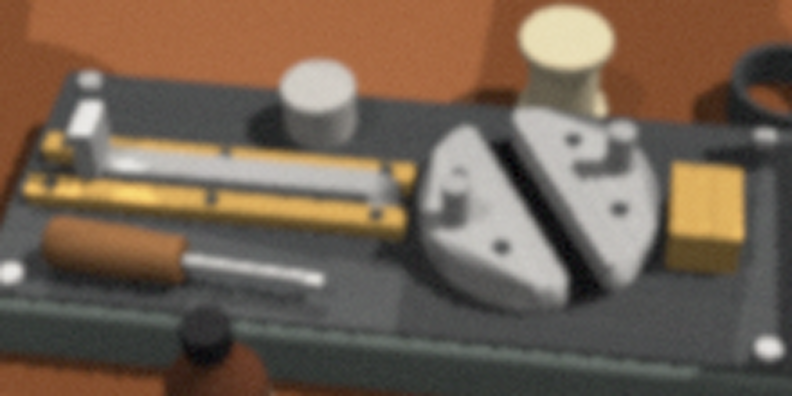

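The enlarged top view gives full-frame positions of about (254,200) for the disc, (237,184) to (274,215) for the slot, (347,168) for the tab and (219,210) for the keeper. Both pegs show too, at about (245,211) and (268,183). In the scene view the pegs are at about (292,223) and (338,208). The disc has to turn about +58°. Next I'll measure it properly.

```bash
cat > h.py <<'E'
import numpy as np, cv2
def ray(c,p):
    d=c["R"].T@np.array([(p[0]-c["cx"])/c["fx"],(p[1]-c["cy"])/c["fy"],1]); return -c["R"].T@c["t"],d/np.linalg.norm(d)
def plane(c,p,z):
    o,d=ray(c,p); return o+d*(z-o[2])/d[2]
def tri(c1,p1,c2,p2):
    (o,d),(q,e)=ray(c1,p1),ray(c2,p2); s=np.linalg.lstsq(np.c_[d,-e],q-o,rcond=None)[0]
    a,b=o+d*s[0],q+e*s[1]; return (a+b)/2,np.linalg.norm(a-b)
def rails(c,big=(280,365)):
    """guide axis on rail tops"""
    h=cv2.cvtColor(c["pixels"],cv2.COLOR_RGB2HSV)
    m=cv2.inRange(h,(18,110,90),(35,255,255)); m[:120]=0;m[260:]=0;m[:,:190]=0;m[:,380:]=0
    n,l,s,ce=cv2.connectedComponentsWithStats(m)
    return [(l==i) for i in range(1,n) if s[i,4]>40]
def disc(c,ctr,r,z=0.066):
    """light pixels of disc -> world points on the top face"""
    h=cv2.cvtColor(c["pixels"],cv2.COLOR_RGB2HSV)
    m=cv2.inRange(h,(0,0,120),(180,60,255)); k=np.zeros_like(m); cv2.circle(k,ctr,r,255,-1)
    return m&k
E
python3 - <<'E'
import pickle; from h import *
t=pickle.load(open('top.pkl','rb'));s=pickle.load(open('scene.pkl','rb'))
ax=[]
for m in rails(t):
    ys,xs=np.nonzero(m); z=.071 if xs.mean()<240 else .055
    P=np.array([plane(t,p,z)[:2] for p in zip(xs,ys)],np.float32)
    r=cv2.minAreaRect(P*1000); vx=cv2.fitLine(P,cv2.DIST_L2,0,.01,.01).ravel()
    print(len(xs),xs.mean(),ys.mean(),r,P.mean(0),vx[:2])
m=disc(t,(254,200),32)
n,l,st,ce=cv2.connectedComponentsWithStats(m)
for i in range(1,n):
    if st[i,4]>30:
        print('disc part',st[i],ce[i])
ys,xs=np.nonzero(m); P=np.array([plane(t,p,.066)[:2] for p in zip(xs,ys)],np.float32)
c,r=cv2.minEnclosingCircle(P); print('disc',c,r)
# two-view heights
print('tabtop',tri(t,(190+641/4,130+130/4),s,(165+91/3.6,170+104/3.6)))
print('pegR',tri(t,(190+312/4,130+208/4),s,(165+456/3.6,170+182/3.6)), 'pegL',tri(t,(190+228/4,130+317/4),s,(165+622/3.6,170+130/3.6)))
print('tail',plane(t,(190+650/4,130+145/4),.085))
for nme,p in dict(tin=(485,300),nose=(380,237),tabrear=(655,148),bottle=(400,20),key=(118,322)).items(): print(nme,plane(t,(190+p[0]/4,130+p[1]/4),.07))
cv2.imwrite('pics/m.png',m)
E
```

```text
365 316.5013698630137 172.24109589041095 ((641.1257934570312, 17.03252410888672), (13.559732437133789, 198.0671844482422), 17.76321792602539) [0.6398799  0.02160978] [ 0.31161562 -0.95020825]
397 321.9244332493703 184.5088161209068 ((610.420166015625, 8.293769836425781), (13.50365924835205, 195.32518005371094), 18.438661575317383) [0.61058885 0.0090996 ] [ 0.30775744 -0.95146483]
312 219.17628205128204 210.15384615384616 ((548.2538452148438, 247.59185791015625), (49.619056701660156, 36.338706970214844), 19.024677276611328) [0.5489351  0.24754985] [0.91984755 0.39227605]
disc part [239 175  41  37 769] [262.3420026  189.65279584]
disc part [228 187  41  39 797] [244.44667503 209.11166876]
disc (0.577262818813324, 0.16192832589149475) 0.06732089817523956
tabtop (array([ 0.64967345, -0.04677971,  0.10393623]), np.float64(0.009810906501270748))
pegR (array([0.60953869, 0.13680757, 0.09114491]), np.float64(0.0062507274874527155)) pegL (array([0.54543475, 0.19031711, 0.09114116]), np.float64(0.01953609593815307))
tail [ 0.64768418 -0.05881492  0.085     ]
tin [0.56047707 0.03528298 0.07      ]
nose [0.59729969 0.09575892 0.07      ]
tabrear [ 0.64901699 -0.06393599  0.07      ]
bottle [0.72568025 0.08395737 0.07      ]
key [0.54821163 0.2469624  0.07      ]
```

```bash
cat >> h.py <<'E'
G=np.array([.6258,.0127]); K=np.array([.5483,.2476]); D=(K-G)/np.linalg.norm(K-G); C=G+.164*D
AX=np.arctan2(D[1],D[0])
def q(yaw): # tool down, tool x at world yaw
    return [np.cos(yaw/2),np.sin(yaw/2),0,0]
def finger(peg,off,z): # fingertip behind the peg (world angle peg), pushing anticlockwise
    r=np.array([np.cos(peg),np.sin(peg)]); t=np.array([-r[1],r[0]])
    return list(C+.045*r-off*t)+[z], q(peg+np.pi/2)
def snap(robot,n,name,box,f):
    c=robot.capture(n); x0,y0,x1,y1=box
    cv2.imwrite(f'pics/{name}.png',cv2.resize(c["pixels"][y0:y1,x0:x1,::-1],None,fx=f,fy=f,interpolation=cv2.INTER_CUBIC)); return c
E
python3 - <<'E'
from cell import robot; from h import *
print(C,np.degrees(AX))
robot.grasp()
p0=np.radians(138)
p,o=finger(p0,.032,.16); robot.move_ptp(p,o); print(robot.read_state()["clock"],robot.read_state()["joint_pos"])
robot.move_linear(finger(p0,.032,.076)[0],vel=.1)
s=robot.read_state(); print(s["clock"],s["wrist_force"],s["tcp_pos"])
for a in (0,10,20,30,40,50):
    p,o=finger(p0+np.radians(a),.018,.076); robot.move_linear(p,vel=.04,rot=o)
    s=robot.read_state(); print(a,round(s["clock"],2),s["wrist_force"].round(1),s["tcp_pos"].round(4))
snap(robot,"top","t1",(190,130,380,240),4); snap(robot,"scene","s1",(165,150,385,290),3.6)
E
```

```text
[0.57441626 0.16844245] 108.25915051134534
3.625 [ 2.40723424e-01  4.27056671e-01  8.34274197e-03  1.15194889e+00
 -9.97148940e-05 -5.95647212e-01]
4.6167 [-0.77516011 -0.57291591  0.57761412] [0.56274811 0.22238123 0.07657833]
0 5.12 [ 0.8 -0.5 -0.7] [0.5529 0.2117 0.0762]
10 5.47 [ 0.9 -0.2 -0.2] [0.5458 0.2075 0.076 ]
20 5.83 [-0.3 -1.2  0. ] [0.5395 0.202  0.076 ]
30 6.19 [-0.   0.1 -0. ] [0.5342 0.1954 0.0759]
40 6.55 [-0.1 -0.  -0.5] [0.5301 0.188  0.076 ]
50 6.91 [0.6 0.1 0.1] [0.5274 0.18   0.076 ]
```

View pics/s1.png

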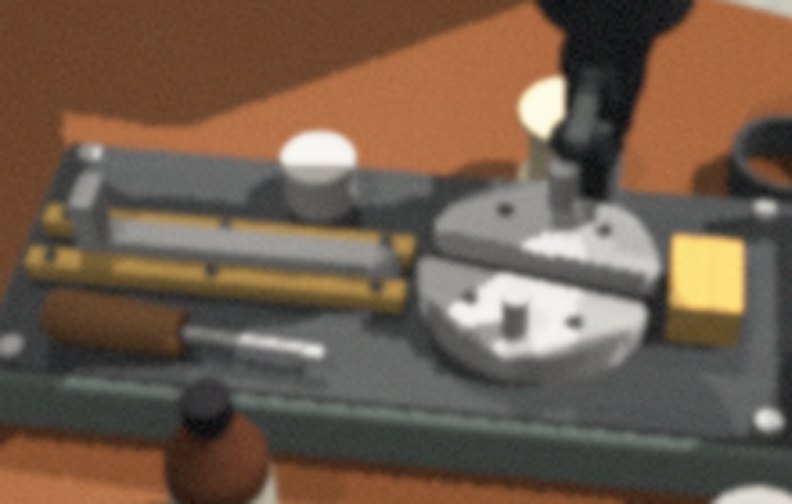

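The disc has turned. In the crop the slot runs from about (420,258) to (650,297), close to the rails' line, with the finger still behind the peg. I'll work out the remaining angle by casting both edges.

```bash
python3 - <<'E'
from cell import robot; from h import *
c=robot.capture("scene"); f=lambda u,v,z: plane(c,(165+u/3.6,150+v/3.6),z)[:2]
def ang(a,b): d=b-a; return np.degrees(np.arctan2(d[1],d[0]))
print('slot near edge',ang(f(430,260,.066),f(648,297,.066)),'rail',ang(f(30,262,.055),f(402,301,.055)),np.degrees(AX))
# dark slot pixels in top-face coordinates, seen in the top view
t=robot.capture("top"); g=cv2.cvtColor(t["pixels"],cv2.COLOR_RGB2GRAY)
P=[plane(c,(u,v),.066)[:2] for c_ in [0] for u in range(560) for v in range(420) if 0] 
h=cv2.cvtColor(c["pixels"],cv2.COLOR_RGB2GRAY)
# rectify the disc's top face in the scene view, 0.5 mm per pixel, columns along the cutter's x
N=np.array([-D[1],D[0]]); px=[]
for s,n in ((-.07,.07),(.07,.07),(.07,-.07),(-.07,-.07)):
    X=np.r_[C+s*D+n*N,.066]; k=c["R"]@X+c["t"]; px.append([c["fx"]*k[0]/k[2]+c["cx"],c["fy"]*k[1]/k[2]+c["cy"]])
H=cv2.getPerspectiveTransform(np.float32(px),np.float32([[0,0],[280,0],[280,280],[0,280]]))
w=cv2.warpPerspective(c["pixels"],H,(280,280)); cv2.imwrite('pics/w1.png',cv2.resize(w[...,::-1],None,fx=2,fy=2))
E
```

```text
slot near edge 102.16048231763934 rail 107.28334793148878 108.25915051134534
```

View pics/w1.png

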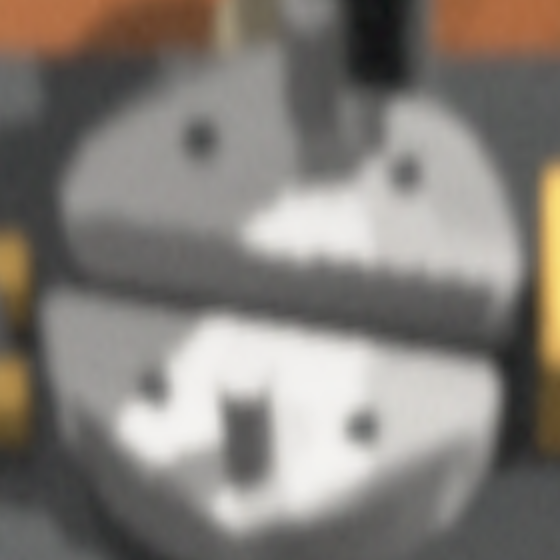

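In this face-rectified view the slot edges, (50,290) to (495,355) and (65,215) to (500,290), and the rivet rows slope about 9° down to the right. That leaves about +9° to turn.

```bash
cat >> h.py <<'E'
def face(c,name):
    N=np.array([-D[1],D[0]]); px=[]
    for s,n in ((-.07,.07),(.07,.07),(.07,-.07),(-.07,-.07)):
        X=np.r_[C+s*D+n*N,.066]; k=c["R"]@X+c["t"]; px.append([c["fx"]*k[0]/k[2]+c["cx"],c["fy"]*k[1]/k[2]+c["cy"]])
    H=cv2.getPerspectiveTransform(np.float32(px),np.float32([[0,0],[280,0],[280,280],[0,280]]))
    w=cv2.warpPerspective(c["pixels"],H,(280,280)); cv2.imwrite(f'pics/{name}.png',cv2.resize(w[...,::-1],None,fx=2,fy=2)); return w
E
python3 - <<'E'
from cell import robot; from h import *
p0=np.radians(138)
p,o=finger(p0+np.radians(59),.018,.076); robot.move_linear(p,vel=.03,rot=o); robot.hold(.1)
b=finger(p0+np.radians(59),.026,.076)[0]; robot.move_linear(b,vel=.05)
b[2]=.13; robot.move_linear(b,vel=.15)
w=face(robot.capture("scene"),'w2'); print(robot.read_state()["clock"])
E
```

```text
8.475
```

View pics/w2.png

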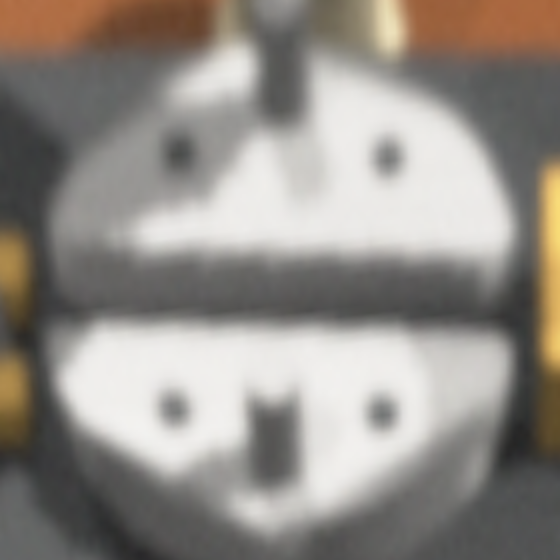

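The slot is now level within about 1° (rivets at (174,407) and (383,411)), lined up with the channel. Next is pushing the bar.

```bash
python3 - <<'E'
from cell import robot; from h import *
at=lambda s,z: list(C+s*D)+[z]
o=q(AX+np.pi)
def rep(s):
    r=robot.read_state(); f=r["wrist_force"]; print(round(s,4),round(r["clock"],2),f.round(1),'axial',round(float(f[:2]@D),1),((r["tcp_pos"][:2]-C)@D).round(4)); return -float(f[:2]@D)
p=robot.read_state()["tcp_pos"]; robot.move_linear([p[0],p[1],.16])
robot.move_ptp(at(-.285,.15),o); robot.move_linear(at(-.285,.067),vel=.1); rep(-.285)
for s in list(np.arange(-.265,-.115,.015))+list(np.arange(-.112,-.0895,.003)):
    robot.move_linear(at(s,.067),vel=.06)
    if rep(s)>15: print('stop'); break
snap(robot,"scene","s3",(165,150,385,290),3.6)
E
```

```text
-0.285 11.01 [ 0.1  0.1 -0.7] axial 0.1 -0.2851
-0.265 11.49 [-0.5 -0.5 -0.3] axial -0.3 -0.2646
-0.25 11.89 [ 0.7  0.5 -0.1] axial 0.3 -0.2496
-0.235 12.29 [-0.4 -0.   0.2] axial 0.1 -0.2346
-0.22 12.69 [ 0.1  0.1 -0.1] axial 0.1 -0.2194
-0.205 13.09 [ 1.  -0.8 -0.6] axial -1.1 -0.2044
-0.19 13.49 [ 0.  -0.9  0.7] axial -0.8 -0.1894
-0.175 13.89 [-0.2 -0.5  0.6] axial -0.5 -0.1744
-0.16 14.29 [ 0.1  0.4 -0.2] axial 0.3 -0.1594
-0.145 14.69 [0.8 0.6 0. ] axial 0.3 -0.1444
-0.13 15.09 [ 0.6 -1.1  0.4] axial -1.2 -0.1294
-0.115 15.49 [ 1.5  0.6 -1.1] axial 0.1 -0.1144
-0.112 15.74 [-0.4 -0.2 -0.2] axial -0.0 -0.1119
-0.109 15.99 [-0.9  0.2  0.6] axial 0.5 -0.1088
-0.106 16.24 [ 0.1 -0.   0.6] axial -0.1 -0.1057
-0.103 16.49 [ 0.5 -0.5  0.1] axial -0.7 -0.1027
-0.1 16.74 [-0.1 -0.5 -0. ] axial -0.5 -0.0997
-0.097 16.99 [ 0.2 -0.5  0.3] axial -0.5 -0.0967
-0.094 17.24 [  4.5 -13.8  -0.4] axial -14.5 -0.0959
-0.091 17.49 [  9.5 -29.4   2.5] axial -30.9 -0.0956
stop
```

View pics/s3.png

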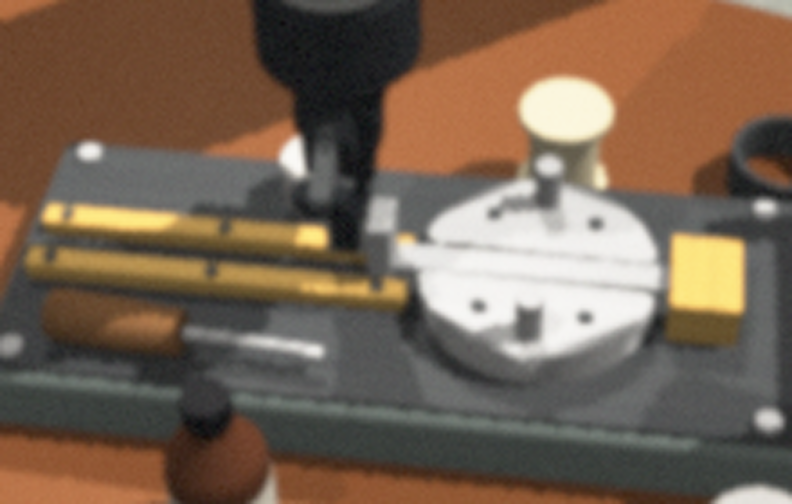

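The bar runs through the slot into the keeper at about (665,275). It stopped hard exactly where the fully-home position predicts: fingertip at −0.096 m with a 31 N reaction. I'll retreat and hand in.

```bash
python3 - <<'E'
from cell import robot; from h import *
at=lambda s,z: list(C+s*D)+[z]
robot.move_linear(at(-.125,.067),vel=.05); robot.move_linear(at(-.125,.2),vel=.15); robot.hold(.5)
print(robot.read_state()["wrist_force"],robot.read_state()["clock"]); print(robot.close_job())
E
```

```text
[-0.51234839  0.42941132  0.53913989] 19.9083
the job is handed in; nothing more can be done
None
```

I turned the disc until its slot was within about 1° of the bar's line, pushed the bar through to a hard stop in the keeper, backed the arm clear, and handed the job in at about 20 s; it returned no verdict.

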